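# Clamp a mended plate in the glueing press

### The arm

A 6-joint arm with a two-finger parallel gripper is mounted at the origin on the work surface. World frame = base frame: x ahead of the robot, y to its left, z up, the work surface at z = 0. Lengths are in mm, angles in rad, forces in N, time in s.
With the tool pointing down it reaches from about 250 to 850 mm from the base axis. Payload 12.5 kg.
Tool frame: the origin (TCP) lies on the centre line of the jaws, within the pads' length; the fingertips stand 19 mm ahead of it and the grasp point (between the pads) is the TCP; z points along the fingers, y is the direction in which the jaws open and shut (so a half turn about z gives the same grasp; the last joint's range is limited). The gripper opens to 93 mm and grips with 3 to 60 N. Pads are 15 mm wide; open, the fingers measure 128 mm over their backs; the gripper's body (75 mm by 188 mm) begins 65 mm behind the grasp point.
Start: joints at [1.079, 0.351, 1.652, -0, 1.139, -0.085], TCP at [217.588, 505.114, 237.633] pointing down, gripper open.
Joint ranges: [-2.75, 2.75], [-0.79, 2.1], [0.01, 2.65], [-1.57, 4.71], [0.07, 3.14], [-2.87, 2.87]. Speed limits (rad/s): [2.22, 2.22, 2.79, 3.14, 3.14, 3.14].

### API

Orientations are given as a 3x3 rotation matrix whose columns are the frame's x, y, z axes.
In Python, from plant import arm gives the robot as it stands. The module is installed in compiled form; this text tells all that it offers.
- The arm moves only by the shell command python3 -m jog 'ROWS' [FORCE]. ROWS is a JSON object of lists of equal length, an entry for each row: "grip": the opening, from 0 (shut) to 1 (fully open); "dp": the shift along the world's x, y, z in cm, a list of three; "spin": the turn about the world's z in degrees. In form: {"grip": [grip, ...], "dp": [[x, y, z], ...], "spin": [spin, ...]}. A call has 1 to 20 rows; each row shifts and turns the pose as measured when the row begins; what a row does not reach is not made up. A row lasts 1/8 s, in which the tool goes at most 62.5 mm and 10.7 degrees, less where a joint would pass 70% of its speed; a pose out of reach is approached as far as the arm can. A call is refused whole if a number of a shift passes 6.25 or a number of a turn 10.7, either way. A call with a gripper value outside its range is refused whole. The fingers move at their own pace and stop on an object; FORCE is the grip in N (left out, the last holds). Time passes only in rows, so rows that do not move let the fingers close. It gives the time, the measured TCP pose, the force and the opening at its end, in the units of the state.
- arm.read_state(): the state, without advancing time (a new reading comes with each control period).
- arm.camera(name): name is "scene" or "top" or "wrist"; returns (picture, depth): 384x512x3 uint8, red, green, blue; 384x512 float32, mm along the optical axis (not along the pixel's ray), 0 where there is no reading.
- arm.calibration(name): a dict with "mtx" (3x3 intrinsics, pixels), "dist" ([k1, k2, p1, p2, k3] as OpenCV has them; the pictures are not rectified), "camera_from_world" (4x4, takes a point from world to camera coordinates); the wrist camera has in their place "tool_from_camera" (4x4, takes a point from camera to tool coordinates, whose origin is the TCP and whose axes are the flange's). Camera axes: x right, y up, looking along -z (the intrinsics and any distortion apply to the point x, -y, -z); pixel columns grow to the right and rows downward; lengths in mm; the calibration is good to about 2 mm. A picture is of the moment at which its call begins: read the wrist's pose just before it. calibration takes no time and is no camera call.
- arm.hand_in(): hands the job in, once; it reports no verdict.
The state is a dict: "time_s": time; "joints": joint angles; "joint_vel": joint speeds; "effort": joint torques, N m; "tool_pos": TCP position; "tcp_rot": TCP orientation; "wrist_force": force on the tool from outside, world axes, zero at the start; "moment": the same for the moment, N m; "width": finger opening in mm.
Only numpy, scipy, OpenCV 4.12 (cv2) and the standard library are available. Lean on these libraries where they do the work, as an engineer would, in place of code of your own. Each camera call takes 0.05 s, during which the arm holds its last target.

### The job

The mended plate lies on its foot board, part of the way into the glueing press: push the board gently in along the bed until it is fully home against the back stop. Then screw the press down with the black knob on top, clockwise seen from above, until the knob's clutch slips and clicks, and stop there - one click is enough, more than two is too many. Leave the plate clamped, let go of the knob, and leave the other things on the bench where they are.

Things in the scene. Friction and masses are not known exactly. Their poses are not given: they have to be found in the camera images.
- press: Fixed grey C-frame press. Origin: under its base on the screw axis; x runs into the press from its open front, z up. Steel bed 20 mm up, from 155 mm before the axis to a back stop 80 mm behind it; side rails 10 mm tall guide the board, 3 mm play a side. From a column at the back an arm overhangs: nose 58 mm across round the axis, 85 to 127 mm up. Under it a round pad hangs 2 to 9 mm above the plate at the start.
- home (a point): Point of the press on the bed top, on the screw axis, axes as the press's: the board's origin comes here when the board is fully home (its front face is then 80 mm before the axis).
- knob_mid (a point): Middle of the black knurled round knob (40 mm across, 28 mm tall), on the upright screw axis 165 mm above the table; nothing wider than the knob within 35 mm below its middle. x points to its white line, z up. It turns in place, clockwise from above to tighten: 16 mm of pad travel a turn, about 0.15 N m. Once the pad bears, within about 0.3 rad more the clutch slips at about 0.28 N m, with a click each 0.39 rad (22.5 deg).
- collar (a point): Middle of the metal collar (32 mm across) on the screw just under the knob; x points to its dark line, z up. It turns with the knob, line under line (both x axes alike at the start), until the clutch slips; then it stays and the knob's line runs on clockwise ahead of it by the angle slipped: clicks come at about 0.2, 0.59 and 0.98 rad.
- workpiece: White plate with gold mending seams glued on a dark wood foot board, about 0.34 kg, loose on the bed between the rails. Board 160 x 80 x 14 mm, plate 148 x 70 x 10 mm on it (its edge 6 mm behind the board's front face); 24 mm tall in all. Origin: middle of the board's underside; x along its length into the press, z up. At the start it is 35 to 65 mm short of home.
- front (a point): Middle of the board's front face, half-way up the board (7 mm above the bed): the place to push, along the press's x. Sliding takes 1 to 4 N.
- glue_dish: White dish, 64 mm across, 18 mm tall; a bystander, to be left alone. Origin: middle of its underside
- tweezers: Steel tweezers lying flat, 125 mm long; a bystander, to be left alone. Origin: middle of its underside
- glue_bottle: Small brown bottle, 30 mm across, 72 mm tall; a bystander, to be left alone. Origin: middle of its underside
- brush: Thin brush lying, 150 mm long; a bystander, to be left alone. Origin: middle of its underside
- spatula: Small spatula lying, 155 mm long; a bystander, to be left alone. Origin: middle of its underside
- mended_bowl: Blue bowl, 110 mm across, 55 mm tall; a bystander, to be left alone. Origin: middle of its underside
- tape_roll: Roll of tape lying flat, 68 mm across, 18 mm tall; a bystander, to be left alone. Origin: middle of its underside

How it is judged:
By the outcome, as a careful person would: the job done as asked, in the order asked, and still so for the second after the job is handed in, with the robot touching nothing.
It also fails if it takes over 72 s, if anything falls off the work surface, if the arm or the gripper's body presses on something with over 40 N, if the wrist force passes 120 N, or if a joint passes its speed limit or range.

## Working session

There is one attempt and no reset: what is moved stays moved. The work goes in short steps, Python scripts to look and compute and a shell command to move; the robot and the scene stay as the last step left them, time stands still between calls to the robot, and variables do not carry over. Pictures are saved under pics/ and viewed, and the job is handed in when it is done.

```bash
mkdir -p pics
cat > h.py <<'E'
import numpy as np, cv2
from plant import arm
def snap(n,f):
    s=arm.read_state(); im,d=arm.camera(n)
    cv2.imwrite(f'pics/{f}.png',im[:,:,::-1]); np.savez(f'pics/{f}.npz',im=im,d=d,p=s['tool_pos'],R=s['tcp_rot'])
    return im,d,s
def cloud(n,f):
    z=np.load(f'pics/{f}.npz'); d=z['d']; c=arm.calibration(n)
    h,w=d.shape; uv=np.stack(np.meshgrid(np.arange(w),np.arange(h)),-1).reshape(-1,1,2).astype(np.float64)
    q=cv2.undistortPoints(uv,np.array(c['mtx'],float),np.array(c['dist'],float)).reshape(-1,2)
    dd=d.reshape(-1); P=np.stack([q[:,0]*dd,-q[:,1]*dd,-dd],1)
    if n=='wrist':
        T=np.array(c['tool_from_camera']); P=P@T[:3,:3].T+T[:3,3]
        P=P@np.array(z['R']).T+np.array(z['p'])
    else:
        T=np.linalg.inv(np.array(c['camera_from_world'])); P=P@T[:3,:3].T+T[:3,3]
    P[dd==0]=np.nan
    return P.reshape(h,w,3), z['im']
E
python3 - <<'E'
from h import *
for n in ['scene','top']: snap(n,n+'0')
s=arm.read_state(); print(s)
for n in ['scene','top','wrist']: print(arm.calibration(n))
E
```

```text
{'time_s': 0.1, 'joints': array([ 1.07939860e+00,  3.51152978e-01,  1.65232506e+00, -2.92382019e-05,
        1.13908234e+00, -8.46006993e-02]), 'joint_vel': array([ 0.00093262, -0.00012308, -0.00222439,  0.0005411 ,  0.00015772,
       -0.00132607]), 'effort': array([ 1.51392102e-03, -4.98024917e+01, -2.85708261e+01,  7.00643146e-02,
        2.38333951e-02, -9.90634885e-05]), 'tool_pos': array([217.47357331, 504.88414922, 237.18465836]), 'tcp_rot': array([[-9.18397686e-01,  3.95658316e-01, -4.33215311e-04],
       [ 3.95658549e-01,  9.18397280e-01, -8.65747239e-04],
       [ 5.53236694e-05, -9.66505602e-04, -9.99999531e-01]]), 'wrist_force': array([-0.37044103, -0.50675048, -0.40046857]), 'moment': array([-0.00954927, -0.00069544, -0.01579137]), 'width': 92.55962945203525}
{'mtx': array([[390.10321   ,   0.        , 263.06198728],
       [  0.        , 390.10321   , 196.52817866],
       [  0.        ,   0.        ,   1.        ]]), 'dist': array([-0.0535161,  0.       ,  0.       ,  0.       ,  0.       ]), 'camera_from_world': array([[ 3.72038812e-01,  9.28139479e-01,  1.20096068e-
[... 796 characters left out ...]
88728e+03],
       [ 0.00000000e+00,  0.00000000e+00,  0.00000000e+00,
         1.00000000e+00]])}
{'mtx': array([[318.43774546,   0.        , 256.80278641],
       [  0.        , 318.43774546, 190.45414193],
       [  0.        ,   0.        ,   1.        ]]), 'dist': array([-0.0292861,  0.       ,  0.       ,  0.       ,  0.       ]), 'tool_from_camera': array([[-1.91189865e-03,  9.67220388e-01,  2.53931222e-01,
         6.97993920e+01],
       [ 9.99997903e-01,  1.66296696e-03,  1.19496569e-03,
         2.32450022e-01],
       [ 7.33515944e-04,  2.53932974e-01, -9.67221540e-01,
        -1.46820848e+02],
       [ 0.00000000e+00,  0.00000000e+00,  0.00000000e+00,
         1.00000000e+00]])}
```

View pics/scene0.png

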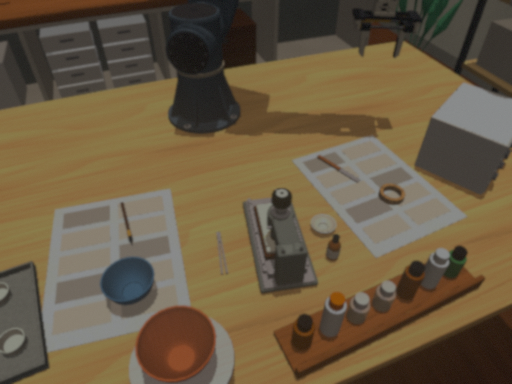

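View pics/top0.png

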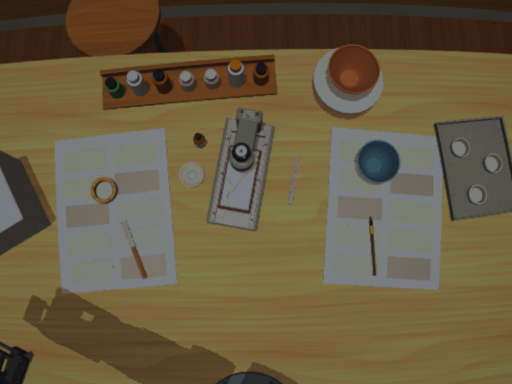

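The scene shows the press in the middle, open toward the robot, with its knob at about (241,152) in the top view and (281,197) in the scene view. The dish is at (191,175), the bottle at (199,140) and the tweezers at (294,180) beside it. Next I'll measure from the point clouds.

Run:
```python
from h import *
for n in ['top','scene']:
    P,im=cloud(n,n+'0')
    ok=(np.isfinite(P[...,2]))
    m=ok&(P[...,0]>400)&(P[...,0]<760)&(abs(P[...,1])<110)
    k=m&(P[...,2]>172)&(P[...,2]<190)&(abs(P[...,1]-10)<80)
    print(n,'knobtop',k.sum(),P[k].mean(0), P[k].min(0),P[k].max(0))
    bed=m&(P[...,2]>15)&(P[...,2]<40)
    if n=='top':
        (c,sz,a)=cv2.minAreaRect(P[bed][:,:2].astype(np.float32)); print('bed',c,sz,a, cv2.boxPoints((c,sz,a)))
        b=m&(P[...,2]>10)&(P[...,2]<60); 
im=cv2.imread('pics/top0.png'); c=im[95:240,190:310]; cv2.imwrite('pics/tc.png',cv2.resize(c,None,fx=5,fy=4.1,interpolation=cv2.INTER_CUBIC)) if 0 else cv2.imwrite('pics/tc.png',cv2.resize(c,None,fx=4,fy=4,interpolation=cv2.INTER_CUBIC))
im=cv2.imread('pics/scene0.png'); c=im[180:300,230:350]; cv2.imwrite('pics/sc.png',cv2.resize(c,None,fx=5,fy=5,interpolation=cv2.INTER_CUBIC))
```

```text
top knobtop 272 [631.63330328   2.89834795 178.42433146] [611.35184858 -16.78301928 172.14960449] [652.33100877  22.75351874 184.43624892]
bed (618.9083251953125, 31.96509552001953) (177.92068481445312, 271.92034912109375) 78.5406494140625 [[467.9844   -28.210331]
 [734.48425  -82.233475]
 [769.8323    92.14052 ]
 [503.3324   146.16367 ]]
scene knobtop 255 [638.16841768   2.14071267 179.10019733] [615.34751138 -17.166847   172.25574296] [654.32538565  24.46071321 183.32887465]
```

View pics/tc.png

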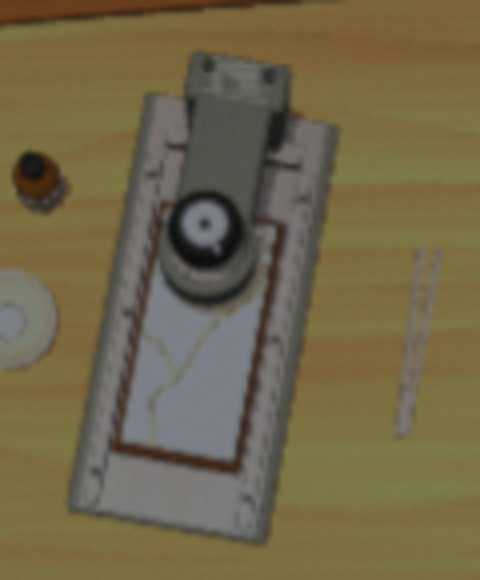

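View pics/sc.png

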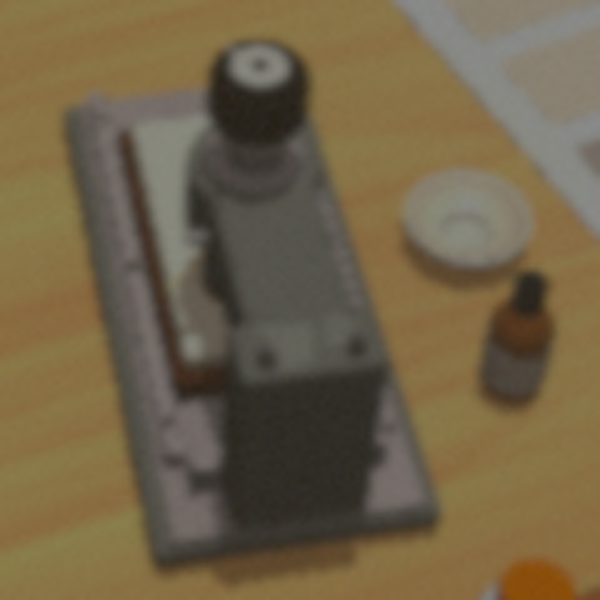

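```bash
cat >> h.py <<'E'
def ray(n,uv,zw,pose=None):
    c=arm.calibration(n)
    q=cv2.undistortPoints(np.array(uv,float).reshape(-1,1,2),np.array(c['mtx'],float),np.array(c['dist'],float)).reshape(-1,2)
    D=np.stack([q[:,0],-q[:,1],-np.ones(len(q))],1)
    if n=='wrist':
        T=np.array(c['tool_from_camera']); R=pose[1]@T[:3,:3]; o=pose[1]@T[:3,3]+pose[0]
    else:
        T=np.linalg.inv(np.array(c['camera_from_world'])); R=T[:3,:3]; o=T[:3,3]
    D=D@R.T; t=(np.array(zw)-o[2])/D[:,2]
    return o+D*t[:,None]
E
python3 - <<'E'
from h import *
f=lambda L:[(x/4+190-.375,y/4+95-.375) for x,y in L]
print('board front',b:=ray('top',f([(112,449),(238,470)]),34).round(1))
print('board right', r:=ray('top',f([(240,468),(287,222)]),34).round(1))
print('base outer L',ray('top',f([(68,510),(150,93)]),30).round(1),'R',ray('top',f([(267,545),(338,125)]),30).round(1))
print('knob top c',ray('top',f([(205,224)]),179),'line',ray('top',f([(220,248)]),179))
P,im=cloud('top','top0')
m=(P[...,0]>400)&(P[...,0]<760)&(abs(P[...,1]-10)<100)
k=m&(P[...,2]>175)&(P[...,2]<183)
print(cv2.minEnclosingCircle(P[k][:,:2].astype(np.float32)))
# plate pixels z ~44
k=m&(P[...,2]>40)&(P[...,2]<48)&(P[...,0]<600); 
print('plate',cv2.minAreaRect(P[k][:,:2].astype(np.float32)),k.sum())
hh=P[m][:,2]; print(np.histogram(hh,np.arange(-5,200,5))[0])
E
```

```text
board front [[528.6  64.5  34. ]
 [514.1 -12.1  34. ]]
board right [[515.3 -13.3  34. ]
 [667.9 -45.8  34. ]]
base outer L [[492.2  92.1  30. ]
 [754.4  38.2  30. ]] R [[468.3 -28.7  30. ]
 [730.9 -79.7  30. ]]
knob top c [[633.48521644   3.15773372 179.        ]] line [[619.91278319  -4.74231833 179.        ]]
((632.091552734375, 1.984330415725708), 20.666820526123047)
plate ((564.4887084960938, 14.097724914550781), (74.81185913085938, 82.98756408691406), 78.66370391845703) 823
[2720 2617  122  316 1072  659  377  503  214  848  339   11    8    5
    7   15    3    4    9   12   16   20   17   13   48  521  439    9
    0    0    0    4    8    8   11   32  170   74    0    0]
```

```bash
python3 -m jog '{"grip":[0,0,0,0,0,0,0,0,0,0,0,0],"dp":[[2.6,-4.7,0],[2.6,-4.7,0],[2.6,-4.7,0],[2.6,-4.7,0],[2.6,-4.7,0],[2.6,-4.7,0],[2.6,-4.7,0],[2.6,-4.7,0],[2.6,-4.7,0],[2.6,-4.7,0],[0,0,0],[0,0,0]],"spin":[1.2,1.2,1.2,1.2,1.2,1.2,1.2,1.2,1.2,1.2,0,0]}' 20
python3 - <<'E'
from h import *
im,d,s=snap('wrist','w1'); print(s['time_s'],s['tool_pos'],s['tcp_rot'],s['width'],s['joints'])
E
```

```text
time_s: 1.6
tool_pos: [481.4, 18.7, 234.9]
tcp_rot: [[-0.982, 0.188, -0.002], [0.188, 0.982, -0.002], [0.002, -0.002, -1.0]]
wrist_force: [0.1, 0.4, -0.1]
width: 0.9
1.6 [481.36432825  18.65025982 234.8815616 ] [[-0.98215923  0.18803593 -0.00239473]
 [ 0.18804063  0.98215938 -0.0019165 ]
 [ 0.00199164 -0.00233261 -0.9999953 ]] 0.9448009537245073 [-0.05684821  0.23080266  1.8237146  -0.00231231  1.08935848 -1.43740661]
```

View pics/w1.png

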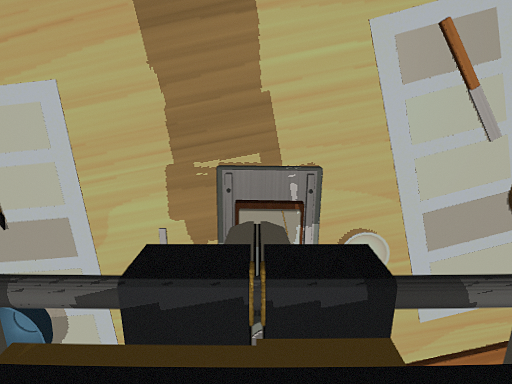

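The wrist view shows the bed's front edge at row ~167 (columns 217–322) and the board's front edge at row ~203 (columns 236–304). The closed fingers are right over the board.

Run:
```python
from h import *
z=np.load('pics/w1.npz'); ps=(z['p'],z['R'])
print('bed front',ray('wrist',[(217,166.5),(322,167)],30,ps).round(1))
print('board front',ray('wrist',[(236,202),(304,202)],34,ps).round(1))
c=cv2.imread('pics/w1.png')[150:260,190:350]; cv2.imwrite('pics/w1c.png',cv2.resize(c,None,fx=5,fy=5,interpolation=cv2.INTER_CUBIC))
```

```text
bed front [[467.2 -24.8  30. ]
 [490.1  90.7  30. ]]
board front [[510.8 -11.9  34. ]
 [525.4  64.2  34. ]]
```

View pics/w1c.png

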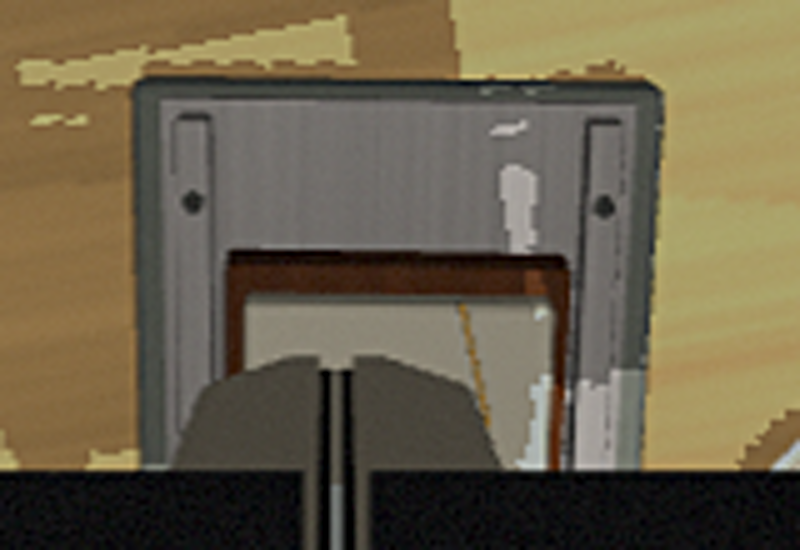

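```bash
python3 -m jog '{"grip":[0,0,0,0,0,0,0],"dp":[[0.5,1.3,-3],[0,0,-4.5],[0,0,-4.5],[0,0,-3.5],[0,0,-2],[0,0,-1],[0,0,0]],"spin":[-0.3,0,0,0,0,0,0]}'
```

```text
time_s: 2.52
tool_pos: [483.9, 40.2, 46.6]
tcp_rot: [[-0.983, 0.183, 0.001], [0.183, 0.983, -0.002], [-0.001, -0.001, -1.0]]
wrist_force: [-0.1, 1.2, -0.2]
width: 0.1
```

```bash
python3 -m jog '{"grip":[0,0,0,0,0,0],"dp":[[0.4,-0.8,-0.3],[0.4,-0.1,0],[0.4,-0.08,0],[0.4,-0.08,0],[0.3,-0.06,0],[0,0,0]],"spin":[-0.3,0,0,0,0,0]}'
python3 - <<'E'
from h import *
im,d,s=snap('wrist','w2'); print(s['tool_pos'])
E
```

```text
time_s: 3.28
tool_pos: [505.9, 28.3, 45.9]
tcp_rot: [[-0.982, 0.188, 0.005], [0.188, 0.982, -0.002], [-0.006, -0.001, -1.0]]
wrist_force: [-0.4, 0.1, -0.2]
width: 0.3
[505.90154705  28.3062575   45.85226981]
```

View pics/w2.png

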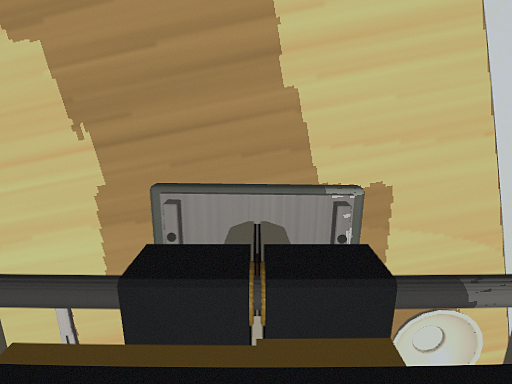

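The fingers are centred between the rails, on the bed in front of the board. I'll lower slightly and push in.

```bash
python3 -m jog '{"grip":[0,0,0,0,0],"dp":[[0,0,-0.3],[0.2,-0.04,0],[0.2,-0.04,0],[0.2,-0.04,0],[0.2,-0.04,0]],"spin":[0,0,0,0,0]}';python3 -m jog '{"grip":[0,0,0,0],"dp":[[0.25,-0.05,0],[0.25,-0.05,0],[0.25,-0.05,0],[0.25,-0.05,0]],"spin":[0,0,0,0]}'; python3 -m jog '{"grip":[0,0,0,0],"dp":[[0.25,-0.05,0],[0.25,-0.05,0],[0.25,-0.05,0],[0.25,-0.05,0]],"spin":[0,0,0,0]}'
```

```text
time_s: 3.95
tool_pos: [512.9, 26.8, 42.3]
tcp_rot: [[-0.982, 0.188, 0.002], [0.188, 0.982, -0.002], [-0.003, -0.001, -1.0]]
wrist_force: [-3.1, 0.5, 2.4]
width: 0.4
time_s: 4.45
tool_pos: [523.3, 24.7, 42.3]
tcp_rot: [[-0.982, 0.188, 0.002], [0.188, 0.982, -0.001], [-0.002, -0.001, -1.0]]
wrist_force: [-1.7, -0.1, 1.9]
width: 0.2
time_s: 4.95
tool_pos: [534.0, 22.6, 42.3]
tcp_rot: [[-0.982, 0.188, 0.002], [0.188, 0.982, -0.001], [-0.002, -0.001, -1.0]]
wrist_force: [-2.7, 0.1, 3.5]
width: 0.6
```

```bash
for i in 1; do :; done; python3 -m jog '{"grip":[0,0,0],"dp":[[0.22,-0.04,0],[0.22,-0.04,0],[0.2,-0.04,0]],"spin":[0,0,0]}'; python3 -m jog '{"grip":[0,0],"dp":[[0.15,-0.03,0],[0.15,-0.03,0]],"spin":[0,0]}'; python3 -m jog '{"grip":[0,0],"dp":[[0.15,-0.03,0],[0.15,-0.03,0]],"spin":[0,0]}'
```

```text
time_s: 5.32
tool_pos: [540.9, 21.3, 42.3]
tcp_rot: [[-0.982, 0.188, 0.002], [0.188, 0.982, -0.001], [-0.002, -0.001, -1.0]]
wrist_force: [-3.1, 1.5, 1.9]
width: 0.3
time_s: 5.58
tool_pos: [544.1, 20.7, 42.3]
tcp_rot: [[-0.982, 0.188, 0.002], [0.188, 0.982, -0.001], [-0.002, -0.001, -1.0]]
wrist_force: [-3.1, 0.1, 2.1]
width: 0.5
time_s: 5.82
tool_pos: [545.2, 20.4, 42.0]
tcp_rot: [[-0.982, 0.188, -0.004], [0.188, 0.982, -0.001], [0.003, -0.002, -1.0]]
wrist_force: [-11.5, 2.2, 8.7]
width: 0.2
```

```bash
python3 -m jog '{"grip":[0,0],"dp":[[0.1,-0.02,0],[0.1,-0.02,0]],"spin":[0,0]}'
```

```text
time_s: 6.08
tool_pos: [545.2, 20.4, 41.6]
tcp_rot: [[-0.982, 0.188, -0.009], [0.188, 0.982, -0.0], [0.009, -0.002, -1.0]]
wrist_force: [-6.5, 1.4, 6.5]
width: 0.5
```

The push stalled with the force up, 87 mm before the axis as expected. I'll back off, rise and check.

```bash
python3 -m jog '{"grip":[0,0,0,0,0,0,0,0,0],"dp":[[-1,0.2,0],[-2.5,0.5,0],[-3,0.5,0],[0,0,3],[0,0,5],[0,0,5],[0,0,5],[0,0,3],[0,0,0]],"spin":[0,0,0,0,0,0,0,0,0]}'
python3 - <<'E'
from h import *
im,d,s=snap('wrist','w3'); snap('top','top3'); print(s['time_s'],s['tool_pos'],s['joints'])
c=cv2.imread('pics/w3.png')[130:280,170:370]; cv2.imwrite('pics/w3c.png',cv2.resize(c,None,fx=4,fy=4,interpolation=cv2.INTER_CUBIC))
c=cv2.imread('pics/top3.png')[95:240,190:310]; cv2.imwrite('pics/tc3.png',cv2.resize(c,None,fx=4,fy=4,interpolation=cv2.INTER_CUBIC))
E
```

```text
time_s: 7.2
tool_pos: [477.1, 32.8, 258.4]
tcp_rot: [[-0.982, 0.188, 0.002], [0.188, 0.982, -0.001], [-0.002, -0.001, -1.0]]
wrist_force: [-0.7, 0.9, -0.8]
width: 0.3
7.2 [477.12719689  32.81701263 258.35441366] [-2.80497080e-02  1.95565069e-01  1.80601745e+00 -1.33937153e-03
  1.13799663e+00 -1.40949255e+00]
```

View pics/w3c.png

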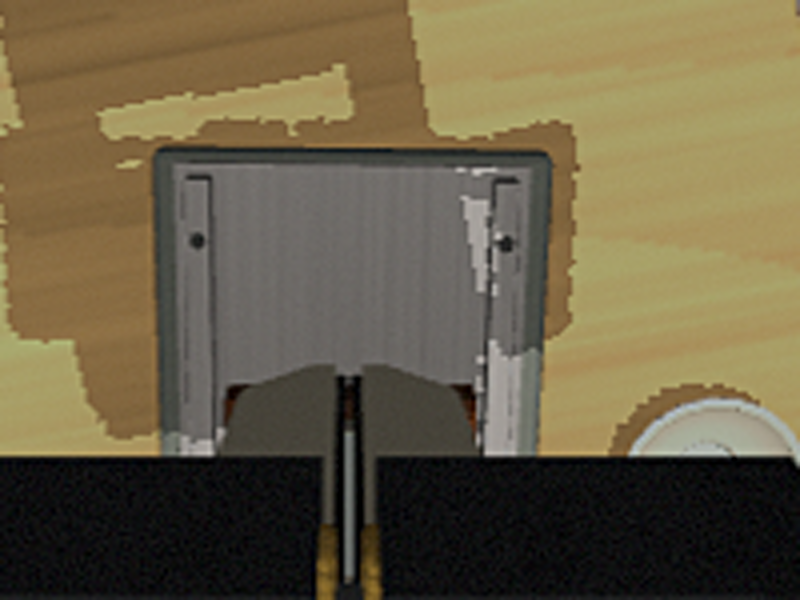

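View pics/tc3.png

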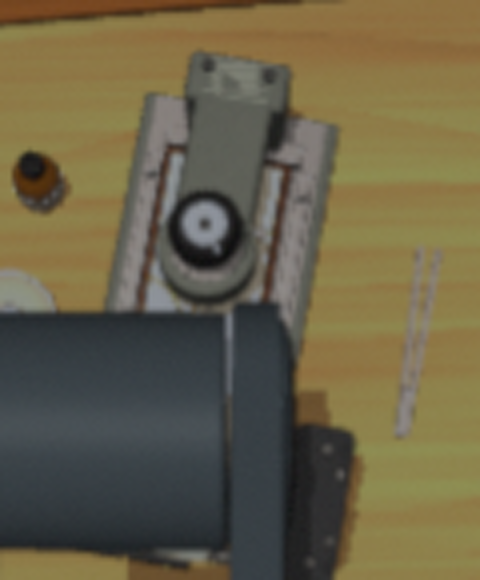

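The board's back edge now meets the back stop (top crop about (170,150)–(293,165)). In the wrist crop its front edge lies at row ~384, parallel to the bed edge at row ~148. I'll check it in numbers and locate the knob.

Run:
```python
from h import *
z=np.load('pics/w3.npz'); ps=(z['p'],z['R'])
g=lambda L:[(x/4+170-.375,y/4+130-.375) for x,y in L]
bf=ray('wrist',g([(228,384),(476,384)]),34,ps); bd=ray('wrist',g([(155,148),(552,151)]),30,ps)
print(bf.round(1),bd.round(1))
u=np.array([np.cos(-.194),np.sin(-.194)])
print('front face to bed front', (bf.mean(0)-bd.mean(0))[:2]@u)
P,im=cloud('top','top3'); Z=P[...,2]
m=(abs(P[...,0]-632)<40)&(abs(P[...,1]-3)<40)&(Z>174)&(Z<186)
print(m.sum(),P[m].mean(0),P[m].min(0),P[m].max(0))
mm=m.copy(); ii=np.argwhere(m); print('pix',ii.min(0),ii.max(0))
```

```text
[[542.  -18.3  34. ]
 [556.5  57.3  34. ]] [[465.8 -24.4  30. ]
 [489.2  92.   30. ]]
front face to bed front 73.15968919954776
256 [632.06103421   2.67239985 178.62393841] [612.38408235 -16.76161603 174.05882363] [651.85427751  22.65057269 184.65856796]
pix [143 232] [160 250]
```

```bash
python3 -m jog '{"grip":[0.8,0.8,0.8,0.8,0.8,0.8,0.8,0.8,0.8],"dp":[[3,-0.6,0],[3,-0.6,0],[3,-0.6,0],[3,-0.6,0],[2.5,-0.4,0],[0,0,0],[0,0,0],[0,0,0],[0,0,0]],"spin":[9,9,9,9,9,9,9,4,0]}' 40
python3 - <<'E'
from h import *
im,d,s=snap('wrist','w4'); print(s['joints'])
E
```

```text
time_s: 8.43
tool_pos: [620.7, 3.9, 236.4]
tcp_rot: [[-0.524, -0.851, -0.021], [-0.851, 0.525, -0.01], [0.02, 0.012, -1.0]]
wrist_force: [0.5, -0.3, 0.1]
width: 74.6
[-0.06386737  0.4905645   1.44352093 -0.01214233  1.22765976 -2.64902572]
```

View pics/w4.png

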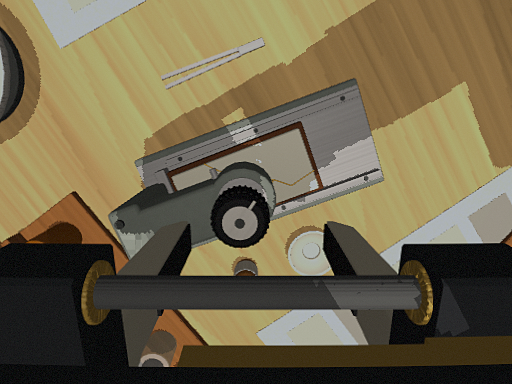

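Run:
```python
from h import *
z=np.load('pics/w4.npz'); ps=(z['p'],z['R'])
a=ray('wrist',[(240,222),(254,203)],179,ps); print(a); d=a[1]-a[0]; print(np.degrees(np.arctan2(d[1],d[0])))
s=arm.read_state(); print(s['tool_pos'],s['tcp_rot'].round(3).tolist())
P,im=cloud('wrist','w4'); Z=P[...,2]
m=(abs(P[...,0]-632)<40)&(abs(P[...,1]-3)<40)&(Z>175)&(Z<184)
print(m.sum(),P[m].mean(0),cv2.minEnclosingCircle(P[m][:,:2].astype(np.float32)))
```

```text
[[632.61210038   1.91413721 179.        ]
 [617.44245184  -4.44540097 179.        ]]
-157.2552147574662
[620.59380206   3.93880802 236.46800554] [[-0.525, -0.851, -0.021], [-0.851, 0.525, -0.01], [0.02, 0.013, -1.0]]
2440 [632.57442257   0.86469751 178.7791032 ] ((633.4600830078125, 1.9069058895111084), 20.01244354248047)
```

```bash
python3 -m jog '{"grip":[0.8,0.8,0.8],"dp":[[1.2,-0.2,0],[0,0,0],[0,0,0]],"spin":[0,0,0]}'
```

```text
time_s: 8.85
tool_pos: [633.4, 1.8, 235.3]
tcp_rot: [[-0.528, -0.849, -0.022], [-0.849, 0.528, -0.01], [0.02, 0.013, -1.0]]
wrist_force: [0.3, 0.3, -0.4]
width: 74.4
```

```bash
python3 -m jog '{"grip":[0.8,0.8,0.8,0.8,0.8],"dp":[[0,0,-2.5],[-0.05,0.05,-2.2],[0,0,-1.5],[0,0,-0.4],[0,0,0]],"spin":[0,0,0,0,0]}'
python3 - <<'E'
from h import *
snap('scene','s5'); c=cv2.imread('pics/s5.png')[120:300,200:360]; cv2.imwrite('pics/s5c.png',cv2.resize(c,None,fx=3.3,fy=3.3,interpolation=cv2.INTER_CUBIC))
E
```

```text
time_s: 9.48
tool_pos: [633.4, 2.2, 168.8]
tcp_rot: [[-0.529, -0.849, -0.019], [-0.849, 0.529, -0.01], [0.019, 0.011, -1.0]]
wrist_force: [-0.4, 0.2, 0.8]
width: 74.3
```

View pics/s5c.png

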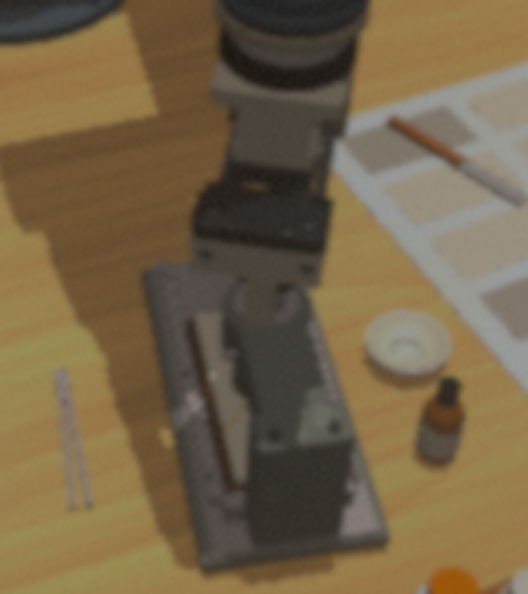

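The gripper straddles the knob and is clear of the nose. Now I'll close it.

```bash
python3 -m jog '{"grip":[0.3,0.3,0.3,0.3,0.3,0.3],"dp":[[-0.05,0,-0.2],[0,0,0],[0,0,0],[0,0,0],[0,0,0],[0,0,0]],"spin":[0,0,0,0,0,0]}' 40; python3 -c "
from h import *
s=arm.read_state();print(s['moment'],s['joints'][5])"
```

```text
time_s: 10.28
tool_pos: [633.1, 2.5, 168.5]
tcp_rot: [[-0.529, -0.849, -0.018], [-0.849, 0.529, -0.01], [0.018, 0.01, -1.0]]
wrist_force: [-0.7, -0.1, -0.9]
width: 39.1
[ 0.03068365  0.11187194 -0.00171834] -2.6438784674189466
```

```bash
cat > st.py <<'E'
from h import *
s=arm.read_state();R=s['tcp_rot'];print('yaw %.1f'%(np.degrees(np.arctan2(R[1,0],R[0,0]))%360),'M',s['moment'].round(3),'F',s['wrist_force'].round(1),'j6 %.3f'%s['joints'][5],s['width'].round(1),s['tool_pos'].round(1), 't',s['time_s'])
E
python3 st.py; python3 -m jog '{"grip":[0.3,0.3,0.3],"dp":[[0,0,0],[0,0,0],[0,0,0]],"spin":[-6,-6,-6]}' >/dev/null; python3 st.py;  python3 -m jog '{"grip":[0.3,0.3,0.3],"dp":[[0,0,0],[0,0,0],[0,0,0]],"spin":[-6,-6,-6]}' >/dev/null; python3 st.py
```

```text
Traceback (most recent call last):
  File "st.py", line 2, in <module>
    s=arm.read_state();R=s['tcp_rot'];print('yaw %.1f'%(np.degrees(np.arctan2(R[1,0],R[0,0]))%360),'M',s['moment'].round(3),'F',s['wrist_force'].round(1),'j6 %.3f'%s['joints'][5],s['width'].round(1),s['tool_pos'].round(1), 't',s['time_s'])
                                                                                                                                                                                   ^^^^^^^^^^^^^^^^
AttributeError: 'float' object has no attribute 'round'
Traceback (most recent call last):
  File "st.py", line 2, in <module>
    s=arm.read_state();R=s['tcp_rot'];print('yaw %.1f'%(np.degrees(np.arctan2(R[1,0],R[0,0]))%360),'M',s['moment'].round(3),'F',s['wrist_force'].round(1),'j6 %.3f'%s['joints'][5],s['width'].round(1),s['tool_pos'].round(1), 't',s['time_s'])
                                                                                                                                                                                   ^^^^^^^^^^^^^^^^
AttributeError: 'float' object has no attribute 'round'
Traceback (most recent call last):
  File "st.py", line 2, in <module>
    s=arm.read_state();R=s['tcp_rot'];print('yaw %.1f'%(np.degrees(np.arctan2(R[1,0],R[0,0]))%360),'M',s['moment'].round(3),'F',s['wrist_force'].round(1),'j6 %.3f'%s['joints'][5],s['width'].round(1),s['tool_pos'].round(1), 't',s['time_s'])
                                                                                                                                                                                   ^^^^^^^^^^^^^^^^
AttributeError: 'float' object has no attribute 'round'
```

```bash
sed -i "s/s\['width'\].round(1)/round(float(s['width']),1)/" st.py; python3 st.py; python3 -m jog '{"grip":[0.3],"dp":[[0,0,0]],"spin":[-4]}' >/dev/null; python3 st.py
```

```text
yaw 201.1 M [0.033 0.22  0.152] F [-1.8  1.   0.4] j6 -2.009 39.2 [633.2   2.3 168.5] t 11.025
yaw 196.9 M [0.027 0.159 0.159] F [-2.1 -0.9  0.4] j6 -1.938 39.1 [633.2   2.2 168.5] t 11.15
```

```bash
python3 -m jog '{"grip":[0.3,0.3],"dp":[[0,0,0],[0,0,0]],"spin":[-4,-4]}' >/dev/null; python3 st.py; python3 -m jog '{"grip":[0.3,0.3],"dp":[[0,0,0],[0,0,0]],"spin":[-4,-4]}' >/dev/null; python3 st.py
```

```text
yaw 188.7 M [0.014 0.176 0.134] F [-1.8 -0.2  0.8] j6 -1.796 39.4 [633.2   2.2 168.5] t 11.4
yaw 180.5 M [-0.021  0.222  0.187] F [-1.7  0.4  0.9] j6 -1.655 39.6 [633.2   2.1 168.5] t 11.65
```

```bash
python3 -m jog '{"grip":[0.3,0.3],"dp":[[0,0,0],[0,0,0]],"spin":[-4,-4]}' >/dev/null; python3 st.py; python3 -m jog '{"grip":[0.3,0.3],"dp":[[0,0,0],[0,0,0]],"spin":[-4,-4]}' >/dev/null; python3 st.py
```

```text
yaw 172.2 M [0.001 0.193 0.167] F [-0.8  0.6  0.9] j6 -1.514 39.8 [633.2   2.1 168.5] t 11.9
yaw 164.0 M [-0.005  0.186  0.066] F [-1.6  0.7  0.8] j6 -1.372 39.2 [633.1   2.  168.5] t 12.15
```

```bash
python3 -m jog '{"grip":[0.3],"dp":[[0,0,0]],"spin":[-4]}' >/dev/null; python3 st.py; python3 -m jog '{"grip":[0.3],"dp":[[0,0,0]],"spin":[-4]}' >/dev/null; python3 st.py
```

```text
yaw 159.9 M [-0.028  0.227  0.164] F [-0.9  0.4  0.4] j6 -1.301 39.4 [633.1   2.  168.5] t 12.275
yaw 155.8 M [0.009 0.194 0.141] F [-0.9  0.4  0.7] j6 -1.230 39.3 [633.1   2.  168.5] t 12.4
```

```bash
python3 -m jog '{"grip":[0.3,0.3],"dp":[[0,0,0],[0,0,0]],"spin":[-3,-3]}' >/dev/null; python3 st.py; python3 -m jog '{"grip":[0.3,0.3],"dp":[[0,0,0],[0,0,0]],"spin":[-3,-3]}' >/dev/null; python3 st.py
```

```text
yaw 149.6 M [-0.017  0.242  0.169] F [-0.9  0.2  1.3] j6 -1.123 39.3 [633.1   2.  168.5] t 12.65
yaw 143.4 M [-0.043  0.289  0.148] F [-1.3  0.3  1.2] j6 -1.017 39.3 [633.1   1.9 168.5] t 12.9
```

```bash
python3 -m jog '{"grip":[0.3,0.3],"dp":[[0,0,0],[0,0,0]],"spin":[-3,-3]}' >/dev/null; python3 st.py; python3 -m jog '{"grip":[0.3,0.3],"dp":[[0,0,0],[0,0,0]],"spin":[-3,-3]}' >/dev/null; python3 st.py
```

```text
yaw 137.2 M [-0.037  0.279  0.175] F [-1.5  1.1  1.8] j6 -0.910 39.2 [633.    1.9 168.5] t 13.15
yaw 131.1 M [0.001 0.287 0.229] F [-2.  -0.1  0.9] j6 -0.804 39.6 [633.    1.9 168.5] t 13.4
```

```bash
python3 -m jog '{"grip":[0.3],"dp":[[0,0,0]],"spin":[-3]}' >/dev/null; python3 st.py; python3 -m jog '{"grip":[0.3],"dp":[[0,0,0]],"spin":[-3]}' >/dev/null; python3 st.py
```

```text
yaw 128.0 M [0.024 0.344 0.245] F [-1.3 -0.2  0.7] j6 -0.750 39.6 [633.    1.9 168.5] t 13.525
yaw 124.9 M [0.021 0.231 0.275] F [-0.9  0.9  1.4] j6 -0.697 39.8 [633.    1.9 168.5] t 13.65
```

```bash
python3 -m jog '{"grip":[0.3],"dp":[[0,0,0]],"spin":[-2]}' >/dev/null; python3 st.py; python3 -m jog '{"grip":[0.3],"dp":[[0,0,0]],"spin":[-2]}' >/dev/null; python3 st.py
```

```text
yaw 122.9 M [-0.033  0.272  0.321] F [-1.4  0.9  1.5] j6 -0.661 39.5 [632.9   1.9 168.5] t 13.775
yaw 120.8 M [-0.012  0.276  0.237] F [-0.7 -0.6  0.9] j6 -0.625 39.1 [632.9   1.9 168.5] t 13.9
```

```bash
python3 -m jog '{"grip":[0.3],"dp":[[0,0,0]],"spin":[-2]}' >/dev/null; python3 st.py; python3 -m jog '{"grip":[0.3],"dp":[[0,0,0]],"spin":[-2]}' >/dev/null; python3 st.py
```

```text
yaw 118.7 M [-0.051  0.24   0.357] F [-1.2  0.8  0.8] j6 -0.589 39.2 [632.9   1.9 168.5] t 14.025
yaw 116.6 M [-0.063  0.319  0.363] F [-1.3  0.4  1.4] j6 -0.552 39.7 [632.9   1.9 168.5] t 14.15
```

```bash
python3 - <<'E'
from h import *
snap('wrist','w6');snap('scene','s6'); c=cv2.imread('pics/s6.png')[120:300,200:360]; cv2.imwrite('pics/s6c.png',cv2.resize(c,None,fx=3.3,fy=3.3,interpolation=cv2.INTER_CUBIC))
E
python3 st.py
```

```text
yaw 116.6 M [0.018 0.302 0.123] F [-0.6  0.4  1.7] j6 -0.553 39.6 [632.9   1.9 168.5] t 14.25
```

View pics/s6c.png

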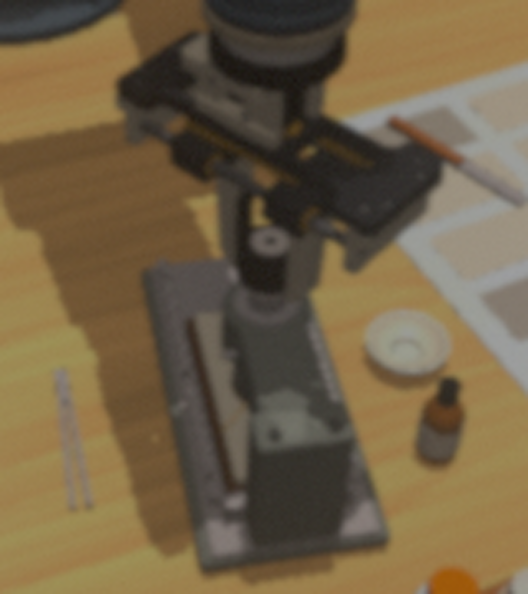

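View pics/w6.png

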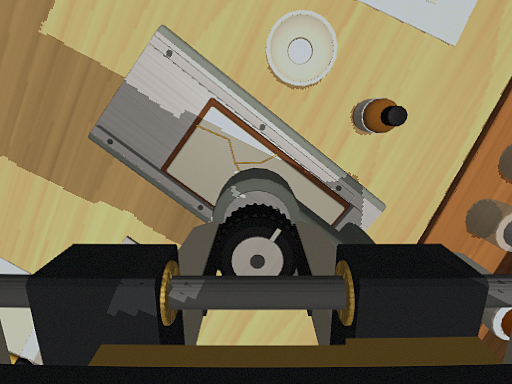

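The knob's line shows in the wrist view at (277,233), moving with the gripper. The collar is hidden here. The torque has ramped from 0.15 to about 0.3, so the clutch is starting to slip, and I'll go on in small steps.

```bash
for a in 1; do python3 -m jog '{"grip":[0.3],"dp":[[0,0,0]],"spin":[-2]}' >/dev/null; python3 st.py; python3 -m jog '{"grip":[0.3],"dp":[[0,0,0]],"spin":[-2]}' >/dev/null; python3 st.py; python3 -m jog '{"grip":[0.3],"dp":[[0,0,0]],"spin":[-2]}' >/dev/null; python3 st.py; done
```

```text
yaw 114.5 M [-0.042  0.368  0.327] F [-1.1  1.3  0.9] j6 -0.516 39.1 [632.9   1.8 168.5] t 14.375
yaw 112.4 M [0.016 0.301 0.244] F [-1.8  0.   1.8] j6 -0.479 39.6 [632.9   1.9 168.5] t 14.5
yaw 110.2 M [-0.032  0.322  0.078] F [-1.  -0.7  1.2] j6 -0.442 39.2 [632.9   1.9 168.5] t 14.625
```

```bash
python3 -m jog '{"grip":[0.3],"dp":[[0,0,0]],"spin":[-2]}' >/dev/null; python3 st.py; python3 -m jog '{"grip":[0.3],"dp":[[0,0,0]],"spin":[-2]}' >/dev/null; python3 st.py; python3 -c "
from h import *
snap('wrist','w7');z=np.load('pics/w7.npz')"
```

```text
yaw 108.1 M [0.011 0.367 0.168] F [-1.1  1.3  1.3] j6 -0.404 39.2 [632.9   1.8 168.5] t 14.75
yaw 105.9 M [0.003 0.383 0.209] F [-3.4  0.8  2.2] j6 -0.367 39.6 [632.8   1.8 168.5] t 14.875
```

View pics/w7.png

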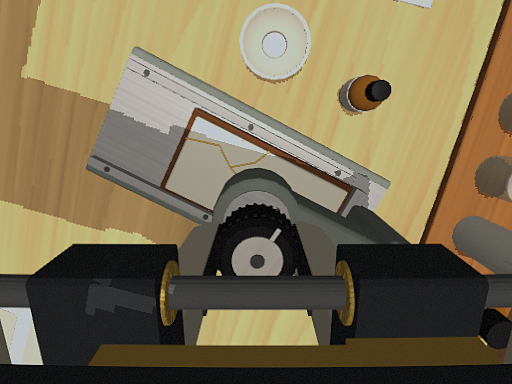

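The torque climbed to about 0.33 and then fell to 0.08 near yaw 111°, a clutch click, and is now building again. The knob's line at (277,233) sits at the same place relative to the fingers, so the grip did not slip. I'll stop here, release and check the lines.

```bash
python3 -m jog '{"grip":[0.8,0.8,0.8,0.8,0.8,0.8,0.8,0.8],"dp":[[0,0,0],[0,0,0],[0,0,0],[0,0,0],[0,0,2],[0,0,3],[0,0,3],[0,0,0]],"spin":[0,0,0,0,0,0,0,0]}'
python3 - <<'E'
from h import *
snap('wrist','w8');snap('scene','s8');snap('top','t8'); c=cv2.imread('pics/s8.png')[180:260,250:330]; cv2.imwrite('pics/s8c.png',cv2.resize(c,None,fx=7,fy=7,interpolation=cv2.INTER_CUBIC))
E
```

```text
time_s: 15.92
tool_pos: [633.0, 1.6, 250.0]
tcp_rot: [[-0.272, 0.962, -0.0], [0.962, 0.272, 0.02], [0.019, 0.005, -1.0]]
wrist_force: [-0.5, 0.9, 0.2]
width: 74.3
```

View pics/s8c.png

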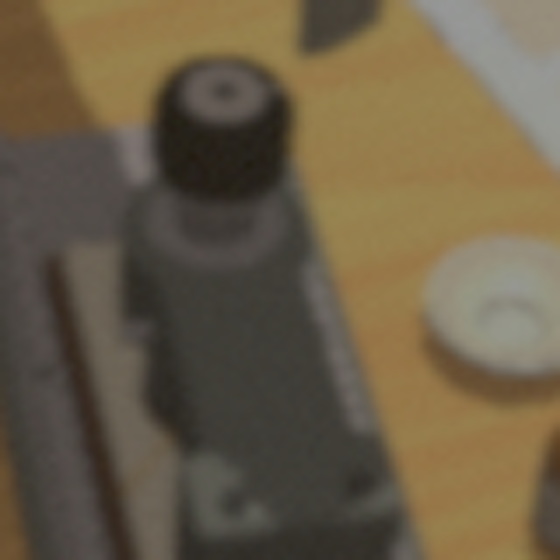

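View pics/w8.png

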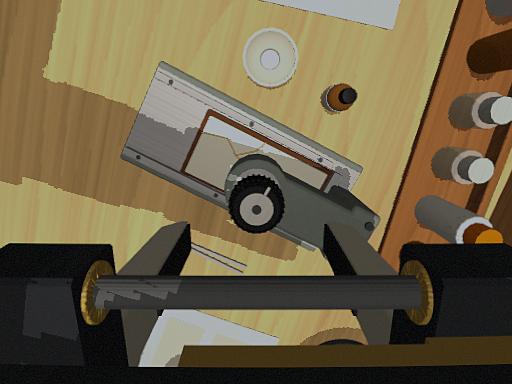

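Run:
```python
from h import *
for n in('scene','top'):
    T=np.linalg.inv(np.array(arm.calibration(n)['camera_from_world'])); print(n,T[:3,3])
z=np.load('pics/w8.npz'); ps=(z['p'],z['R'])
a=ray('wrist',[(257,210),(267,188)],179,ps); d=a[1]-a[0]; print(a,np.degrees(np.arctan2(d[1],d[0])))
z=np.load('pics/w4.npz'); ps=(z['p'],z['R'])
a=ray('wrist',[(240,223),(257,202)],179,ps); d=a[1]-a[0]; print(a,np.degrees(np.arctan2(d[1],d[0])))
P,im=cloud('top','top0')
for nm,(u,v) in dict(dish=(191,175),bottle=(199,140)).items(): print(nm,P[v,u])
for f in('w4','w8'):
    c=cv2.imread(f'pics/{f}.png')[150:270,170:330]; cv2.imwrite(f'pics/{f}c.png',cv2.resize(c,None,fx=4,fy=4,interpolation=cv2.INTER_CUBIC))
a=cv2.imread('pics/w4c.png');b=cv2.imread('pics/w8c.png'); cv2.imwrite('pics/wcmp.png',cv2.resize(np.vstack([a,b]),(400,600)))
```

```text
scene [1149.96524598 -251.00171297  725.08551301]
top [ 385.96809609  -10.59079702 1225.85533381]
[[633.77434351   1.44816189 179.        ]
 [636.18464324  18.99766505 179.        ]] 82.1797575959943
[[632.40684189   2.97523608 179.        ]
 [614.76669332  -3.5266046  179.        ]] -159.76702307067293
dish [614.58200324 132.71985136   4.77631132]
bottle [692.40226431 107.12835526  53.63019608]
```

View pics/w8c.png

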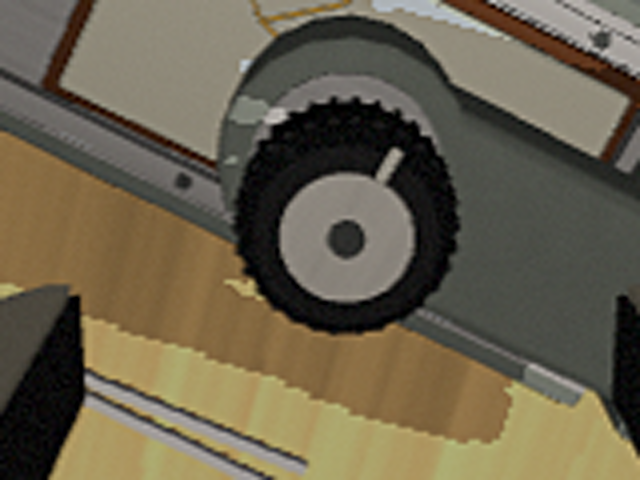

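View pics/w4c.png

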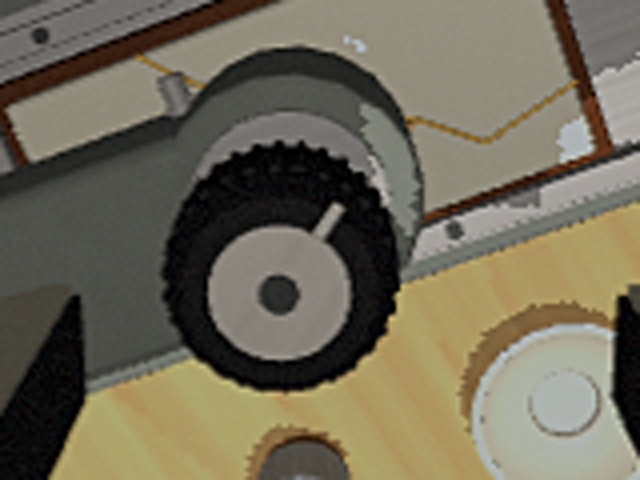

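```bash
python3 -m jog '{"grip":[0,0,0,0,0,0,0,0,0,0,0],"dp":[[0.6,2.1,0],[0.6,2.1,0],[0.6,2.1,0],[0.6,2.1,0],[0.6,2.1,0],[0,0,0],[0,0,-2],[0,0,-3],[0,0,-3],[0,0,-2],[0,0,0]],"spin":[10,10,10,10,10,10,10,4,0,0,0]}' 20
python3 - <<'E'
from h import *
im,d,s=snap('wrist','w9');
E
```

```text
time_s: 17.45
tool_pos: [656.4, 109.8, 126.3]
tcp_rot: [[-0.998, -0.041, -0.041], [-0.04, 0.999, -0.01], [0.041, -0.009, -0.999]]
wrist_force: [-0.9, -0.2, 0.3]
width: 0.6
```

View pics/w9.png

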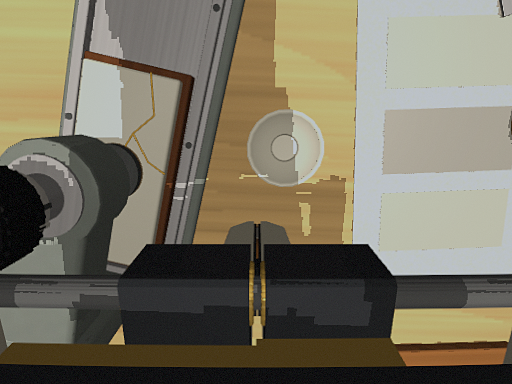

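Run:
```python
from h import *
c=cv2.imread('pics/w9.png')[140:280,0:150]; c=cv2.convertScaleAbs(c,alpha=1.4,beta=20); cv2.imwrite('pics/w9c.png',cv2.resize(c,None,fx=4.2,fy=4.2,interpolation=cv2.INTER_CUBIC))
```

```text
(no output)
```

View pics/w9c.png

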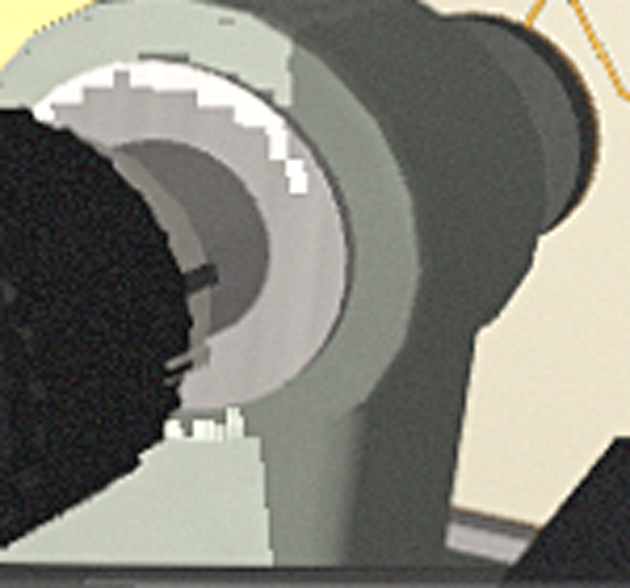

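Run:
```python
from h import *
z=np.load('pics/w9.npz'); ps=(z['p'],z['R'])
def cyl(px,r,A):
    a,b=ray('wrist',[px],0,ps)[0],ray('wrist',[px],200,ps)[0]
    t=np.linspace(0,1,4001); X=b+(a-b)*t[:,None]; d=np.hypot(X[:,0]-A[0],X[:,1]-A[1])
    i=np.argmax(d<r)if (d<r).any() else d.argmin()
    return np.degrees(np.arctan2(X[i,1]-A[1],X[i,0]-A[0])),X[i,2],d[i]
g=lambda x,y:(x/4.2,y/4.2+140)
for A in [(632.5,2.5),(633.5,1.9),(632,3.5),(631.5,1.5)]:
    print(A,'collar',*[np.round(cyl(g(*p),16,A),1) for p in[(190,280),(207,273)]],'tab',*[np.round(cyl(g(*p),20.3,A),1) for p in[(172,372),(190,360),(205,355)]])
for f,c,l in [('w4',(279,295),(334,210)),('w8',(346,239),(393,158))]:
    z=np.load(f'pics/{f}.npz'); p2=(z['p'],z['R'])
    h=lambda q:(q[0]/4+170-.375,q[1]/4+150-.375)
    a=ray('wrist',[h(c),h(l)],179,p2); d=a[1]-a[0]; print(f,np.degrees(np.arctan2(d[1],d[0])),np.hypot(*d[:2]),a[0])
```

```text
(632.5, 2.5) collar [ 92.7 147.1  16. ] [ 92.8 144.4  16. ] tab [ 73.3 156.   20.3] [ 74.4 153.5  20.3] [ 73.5 151.1  20.3]
(633.5, 1.9) collar [ 95.4 146.2  16. ] [ 95.4 143.4  16. ] tab [ 75.7 155.6  20.3] [ 76.7 153.   20.3] [ 75.9 150.6  20.3]
(632, 3.5) collar [ 92.5 148.6  16. ] [ 92.6 145.8  16. ] tab [ 73.4 157.4  20.3] [ 74.4 154.9  20.3] [ 73.6 152.6  20.3]
(631.5, 1.5) collar [ 87.6 145.7  16. ] [ 87.7 143.   16. ] tab [ 67.7 153.8  20.3] [ 68.9 151.2  20.3] [ 68.  148.8  20.3]
w4 -153.85923344989885 17.698045285967684 [633.3880079   2.898012  179.       ]
w8 76.5893837353768 17.106265820440193 [632.66048164   1.44059326 179.        ]
```

This view shows both lines: the collar's dark line at crop (200,276), azimuth about 93°, and the knob's white line at (188,362), about 74°. The knob is about 19° (0.33 rad) ahead, past the first click (0.2) and short of the second (0.59). I'll move clear and take a last look.

```bash
python3 -m jog '{"grip":[0,0,0,0,0,0,0,0],"dp":[[0,0,4],[0,0,5],[0,0,5],[-5,3,0],[-5,5,0],[-5,5,0],[-5,5,0],[0,0,0]],"spin":[0,0,0,0,0,0,0,0]}'
python3 - <<'E'
from h import *
snap('top','tA'); snap('scene','sA')
a=cv2.imread('pics/top0.png');b=cv2.imread('pics/tA.png'); cv2.imwrite('pics/cmp.png',np.hstack([a[90:300,50:440],b[90:300,50:440]]))
f=lambda L:[(x/4+190-.375,y/4+95-.375) for x,y in L]
c=b[95:240,190:310]; cv2.imwrite('pics/tAc.png',cv2.resize(c,None,fx=4,fy=4,interpolation=cv2.INTER_CUBIC))
E
```

```text
time_s: 18.5
tool_pos: [469.6, 276.0, 278.3]
tcp_rot: [[-0.999, -0.039, -0.028], [-0.039, 0.999, -0.006], [0.029, -0.005, -1.0]]
wrist_force: [0.8, -0.5, 1.0]
width: 0.4
```

View pics/cmp.png

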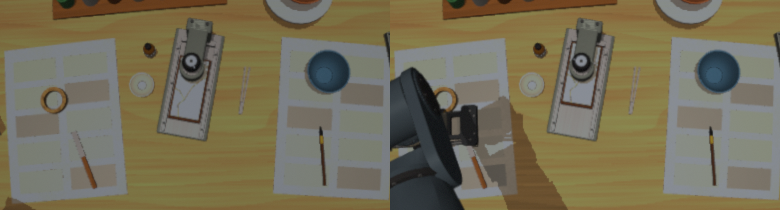

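View pics/tAc.png

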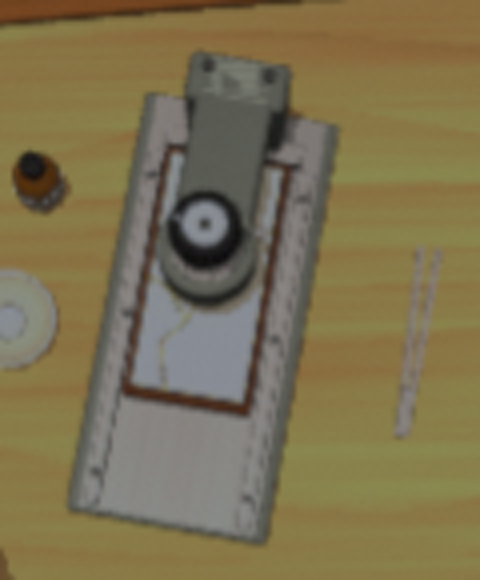

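The board's front edge is now at crop (123,390)–(248,412) and its back edge is against the stop. The dish, bottle, tweezers, brush and bowl are where they were, and the arm is clear.

Run:
```python
from h import *
f=lambda L:[(x/4+190-.375,y/4+95-.375) for x,y in L]
b=ray('top',f([(123,390),(248,412)]),34); u=np.array([np.cos(-.194),np.sin(-.194)])
print(b.round(1),'front to axis',(np.array([632.3,2.6])-b.mean(0)[:2])@u)
arm.hand_in()
```

```text
[[564.8  57.2  34. ]
 [549.5 -18.9  34. ]] front to axis 76.9214912293847
the job is handed in; nothing more can be done
```

The board is home against the back stop, the press is screwed down past one click of the clutch, and the job is handed in. The whole job took about 18.5 s of the 72 s allowed.

- **Board:** I pushed it in with the closed fingertips until it stalled against the stop at about 11 N. The finger position at the stall put its front face about 80 mm before the screw axis, as it should be. The camera checks gave about 77 and 82 mm, within their roughly 2–3 mm accuracy.
- **Knob:** I turned it about 132° clockwise. The torque rose from 0.15 to about 0.33 N m, then dropped once, which I took as the click. The torque readings were noisy, so I also looked at the lines after letting go. The knob's white line was about 0.33 rad ahead of the collar's dark line, past the first click (0.2) and short of the second (0.59).
- **Other things:** The last pictures show the dish, bottle, tweezers, brush and bowl where they were. In the top view the arm partly covered the tape roll and spatula; nothing was done near them. The robot was touching nothing when I handed in.

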